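# Set up a test exposure in the screen-print studio

## Robot

A 6-joint arm with a two-finger parallel gripper is mounted at the origin on the work surface. World frame = base frame: x ahead of the robot, y to its left, z up, the work surface at z = 0. Lengths are in m, angles in rad, forces in N, time in s.
With the tool pointing down it reaches from about 0.4 to 0.825 m from the base axis. Payload 7 kg.
Tool frame: the origin (TCP) lies on the centre line of the jaws, within the pads' length; the fingertips stand 22 mm ahead of it and the grasp point (between the pads) lies 3 mm ahead of it; z points along the fingers, y is the line along which they close (so a half turn about z gives the same grasp; the last joint's range is limited). The gripper opens to 88 mm and grips with 3 to 60 N. Pads are 19 mm wide; open, the fingers measure 130 mm over their backs; the gripper's body (78 mm by 193 mm) begins 47 mm behind the grasp point.
Start: joints at [1.581, 0.359, 0.012, 0, -1.224, -0.288], TCP at [0.185, 0.649, 0.249] pointing down, gripper open.
Joint ranges: [-3.07, 3.07], [-1.43, 2.12], [-1.02, 1.25], [-3.03, 1.67], [-3.05, -0], [-3.03, 3.03]. Speed limits (rad/s): [2.39, 2.39, 3.01, 3.14, 3.14, 3.14].

## Interface

Orientations are given as [roll, pitch, yaw] about the fixed x, y, z axes, in that order (R = Rz(yaw) Ry(pitch) Rx(roll)).
In Python, from station import arm gives the robot as it stands.
- The arm moves only by the tool arm_command, never from a script. Its argument "series" is one flat list of numbers, 7 for each row, row after row: the turn, a rotation vector about the tool's x, y, z each as a share of 90 degrees, from -1 to 1, then the shift along the tool's x, y, z each as a share of 0.1 m, from -1 to 1, then the opening, from 0 (shut) to 1 (fully open). A call has 1 to 8 rows; each row is the pose to reach, as a shift and turn from the pose commanded when the call began, along the tool's axes at that moment; what a row does not reach only later rows make up. A row lasts 1/8 s, in which the tool goes at most 62.5 mm and 10.7 degrees, less where a joint would pass 70% of its speed; a pose out of reach is approached as far as the arm can. A call with a number of a shift or a turn outside -1 to 1 is refused whole. A call with a gripper value outside its range is refused whole. The fingers move at their own pace and stop on an object; "force" is the grip in N (left out, the last holds). Time passes only in rows, so rows that repeat a pose let the fingers close. It gives the time, the measured TCP pose, the force, the opening and the grip force at its end, in the units of the state.
- arm.get_state(): the state, without advancing time (a new reading comes with each control period).
- arm.grab_frame(name): name is "scene" or "top"; returns the picture (480x640x3 uint8, blue, green, red); there is no depth.
- arm.camera_model(name): a dict with "fovy" (degrees; the focal length in pixels is half the picture's height over the tangent of half this angle, whatever the lens; pixels are square), "cx", "cy" (the principal point, pixels), "pose" (4x4, takes a point from camera to world coordinates). Camera axes: x right, y down, z forward; pixel columns grow to the right and rows downward; lengths in m; the calibration is good to about 2 mm. A picture is of the moment at which its call begins. camera_model takes no time and is no camera call.
- arm.job_done(): hands the job in; it is judged then, once.
The state is a dict: "t": time; "q": joint angles; "qd": joint speeds; "joint_efforts": joint torques, N m; "eef_pos": TCP position; "ee_rot": TCP orientation; "force": force on the tool from outside, world axes, zero at the start; "moment": the same for the moment, N m; "width": finger opening in m; "gripper_force": force on a finger pad.
Only numpy, scipy, OpenCV 4.12 (cv2) and the standard library are available. Lean on these libraries where they do the work, as an engineer would, in place of code of your own. Each camera call takes 0.05 s, during which the arm holds its last target. There are 200 camera calls.

## Task

Pick the glass step wedge off its wooden rest by its edges, without touching its grey printed face, and lay it gently, face up, on the raised lit window of the white lamp unit, centred and lengthwise so that it covers the window. Then swing the black lever of the blue power control round until it points at the red set-pointer, and leave it there. Do not shift the red pointer or disturb the ink tubs, bottle and tools around.

Things in the scene. Friction and masses are not known exactly. Their poses are not given: they have to be found in the camera images.
- wedge: Step wedge: a clear greenish glass plate 140 (its x) x 56 (its y) x 6 mm (z), about 0.12 kg, with a strip of grey steps on top. Origin at the centre of its underside, z up out of the printed face. It starts flat on the rest; its long edges overhang the rest's rib by 13 mm on each side. Grip it across the 56 mm, by the two long edges.
- wedge_face: The grey printed face on top of the wedge, 122 x 42 mm, ends 7 mm from the long edges; must not be touched by the fingers. Same origin and axes as the wedge.
- rest: Wooden rest, fixed: a base 150 (x) x 85 (y) x 8 mm with a rib 110 (x) x 30 (y) mm whose top is 45 mm above the table. Origin at the centre of its underside.
- lamp: White lamp unit, fixed: box 200 (x) x 130 (y) mm, 72 mm high, with a lit violet window raised in the middle of its top. Origin at the centre of its underside.
- window (a point): Centre of the lit window's top face, 93 mm above the table. The window block is 112 (x, long way) x 40 (y) mm and stands 21 mm above the top of the lamp unit, so that fingers have room beside it; the wedge rests on it and overhangs it all round. Either end of the wedge may point either way.
- control: Blue power control, fixed: box 170 (x) x 190 (y) x 55 mm with a white round dial, top at 70 mm, of 92 mm radius centred on the pivot. Origin at table height 20 mm (in x) in front of the pivot.
- pivot (a point): The common vertical axis of lever and red pointer, on the dial face 70 mm above the table. Same axes as the control.
- lever (a joint): Angle of the black lever, rad, 0 to 2.2, growing counterclockwise seen from above. At 0 the lever points, from the pivot, along the direction pi - 1.1 rad (counterclockwise from the control's x axis); at 1.1 it points along the control's -x. A light friction hinge; it stays where it is left. Its arm is 18 mm wide, its top 94 mm above the table, its nose 98 mm from the pivot.
- lever_grip (a point): On the upright round post near the end of the lever: black with a yellow band, 22 mm in diameter, 82 mm from the pivot. This point lies on the post's axis, 120 mm above the table; the post's top is at 138 mm, the lever arm's top at 94 mm. x points outwards along the lever, z up.
- pointer (a joint): Angle of the red set-pointer, same zero and sense as the lever: the lever points at it when the two values are equal. Stiff; not to be moved.
- pointer_tip (a point): Centre of the red disc (20 mm across) at the end of the red set-pointer, which lies flat on the dial below the lever; 100 mm from the pivot, 77 mm above the table. x points outwards along the pointer.
- tub_yellow: Bystander: yellow ink tub with blue lid, 84 mm across, 125 mm tall. Loose, leave alone.
- tub_orange: Bystander: orange ink tub with blue lid, 84 mm across, 125 mm tall. Loose, leave alone.
- bottle: Bystander: white bottle, 64 mm across, 150 mm tall. Loose, leave alone.
- spatula: Bystander: ink spatula, 180 mm, lying flat. Loose, leave alone.
- brush: Bystander: brush, 170 mm, lying flat. Loose, leave alone.
- tape: Bystander: roll of tape lying flat, 90 mm across, 24 mm high. Loose, leave alone.
- squeegee: Bystander: small squeegee, 170 mm long, wooden grip 28 mm high with green blade, lying flat. Loose, leave alone.
Things that resemble listed ones, but are neither listed nor needed, are in the scene too. There is more than one size of the wedge; the one meant has the size given above.

How it is judged:
By the outcome, as a careful person would: the job done as asked, in the order asked, and still so for the second after the job is handed in, with the robot touching nothing.
It also fails if it takes over 61 s, if anything falls off the work surface, if the arm or the gripper's body presses on something with over 40 N, if the wrist force passes 120 N, or if a joint passes its speed limit or range.

## Working session

There is one attempt and no reset: what is moved stays moved. The work goes in short steps, Python scripts to look and compute and a tool call to move; the robot and the scene stay as the last step left them, time stands still between calls to the robot, and variables do not carry over. Pictures are saved under pics/ and viewed, at most 10 in all, crops included, and the job is handed in when it is done.

Besides the shell and the picture viewer there is one more tool, called as name(argument=value, ...), one argument or row to a line, values as JSON. arm_command: Moves the arm, as the interface text tells. Its arguments: {"type":"object","properties":{"series":{"type":"array"},"force":{"type":"number"}},"required":["series"]}

```bash
mkdir -p pics; ls; cat > h.py <<'E'
import numpy as np, cv2
from station import arm
def ray(name,u,v):
    m=arm.camera_model(name); f=240/np.tan(np.radians(m["fovy"])/2); P=np.array(m["pose"])
    d=P[:3,:3]@np.array([(u-m["cx"])/f,(v-m["cy"])/f,1.0]); return P[:3,3],d
def onplane(name,u,v,z):
    o,d=ray(name,u,v); return o+d*(z-o[2])/d[2]
def tri(a,b):
    (o1,d1),(o2,d2)=ray(*a),ray(*b)
    s=np.linalg.lstsq(np.c_[d1,-d2],o2-o1,rcond=None)[0]
    p,q=o1+s[0]*d1,o2+s[1]*d2; return (p+q)/2,np.linalg.norm(p-q)
def proj(name,p):
    m=arm.camera_model(name); f=240/np.tan(np.radians(m["fovy"])/2); P=np.array(m["pose"])
    c=P[:3,:3].T@(np.array(p)-P[:3,3]); return np.array([m["cx"]+f*c[0]/c[2],m["cy"]+f*c[1]/c[2]])
E
python3 - <<'E'
from h import *
for n in("scene","top"):
    cv2.imwrite(f"pics/{n}0.png",arm.grab_frame(n)); m=arm.camera_model(n); print(n,m["fovy"],m["cx"],m["cy"],np.round(m["pose"],3))
print(arm.get_state())
E
```

```text
pics
scene 42.31636701208203 323.98136284660353 241.9441707969962 [[ 0.717  0.437 -0.543  1.259]
 [ 0.697 -0.453  0.556 -0.677]
 [-0.003 -0.777 -0.629  0.916]
 [ 0.     0.     0.     1.   ]]
top 42.13498498618169 322.31523054588473 239.0859662760051 [[-0.017 -0.995  0.096  0.421]
 [-1.     0.016 -0.007  0.047]
 [ 0.006 -0.096 -0.995  1.53 ]
 [ 0.     0.     0.     1.   ]]
{'t': 0.1, 'q': array([ 1.58107903e+00,  3.59332916e-01,  1.11604536e-02, -2.64311795e-04,
       -1.22410384e+00, -2.88125548e-01]), 'qd': array([ 0.00125024, -0.00230507,  0.00094013,  0.00088439,  0.00117228,
       -0.00250525]), 'joint_efforts': array([-1.32570232e-03, -5.84166098e+01,  2.93749076e+01,  7.01548263e+00,
        1.01277253e-02, -4.92106869e-05]), 'eef_pos': array([0.1850507 , 0.64872838, 0.24771725]), 'ee_rot': array([ 3.14010308e+00, -1.82334707e-04, -2.77932699e-01]), 'force': array([-0.12618238, -0.84443121,  0.29412945]), 'moment': array([ 0.04133806, -0.00150995, -0.00861939]), 'gripper_force': 0.0, 'width': 0.08778145943961103}
```

View pics/scene0.png

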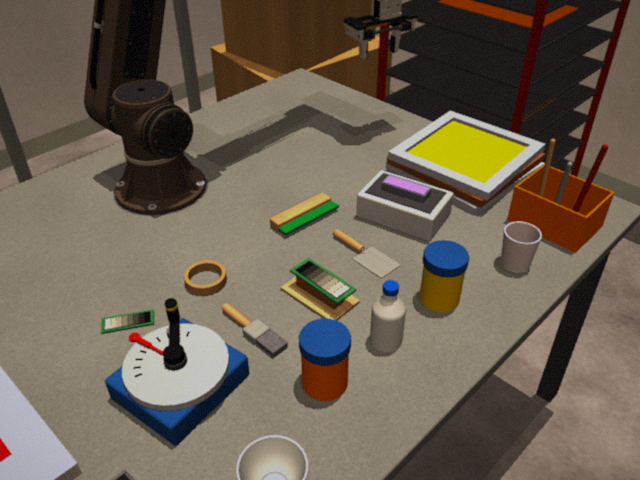

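View pics/top0.png

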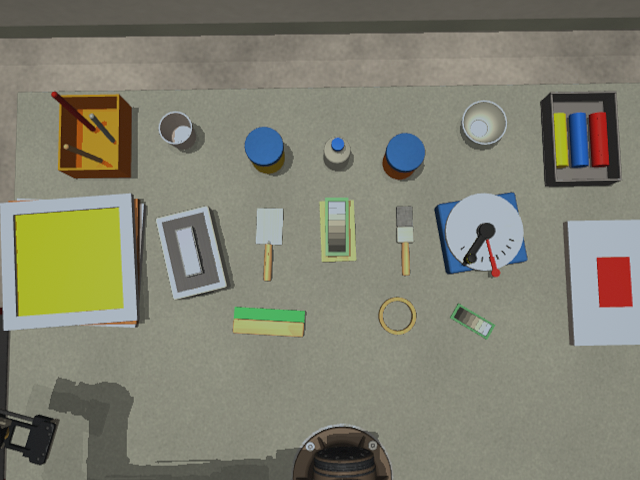

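The pictures show two step wedges. One is on the wooden rest at top (338,226) / scene (323,281). The other is smaller and flat on the table at top (472,320) / scene (128,321). The one on the rest fits the description, and I'll check its size. The lamp window is at top (189,251) / scene (406,186). The dial is at top (485,231), with the red disc at (496,272) and the lever post near (470,260).

```bash
python3 - <<'E'
from h import *
t=cv2.imread("pics/top0.png"); s=cv2.imread("pics/scene0.png")
def mask(im,lo,hi,box):
    m=np.zeros(im.shape[:2],np.uint8); x0,y0,x1,y1=box
    m[y0:y1,x0:x1]=cv2.inRange(cv2.cvtColor(im,cv2.COLOR_BGR2HSV)[y0:y1,x0:x1],lo,hi); return m
def rect(m):
    c=max(cv2.findContours(m,0,2)[0],key=cv2.contourArea) if 0 else np.vstack(cv2.findContours(m,0,2)[0])
    return cv2.minAreaRect(c),cv2.approxPolyDP(cv2.convexHull(c),4,True)[:,0]
G=((45,90,50),(85,255,255)); V=((125,40,150),(165,255,255)); R=((0,170,130),(6,255,255)); Y=((15,120,90),(35,255,255))
for nm,box in(("rest wedge",(315,190,362,265)),("small",(445,298,500,345))):
    r,q=rect(mask(t,*G,box)); b=cv2.boxPoints(r)
    W=np.array([onplane("top",*p,0.051 if nm[0]=="r" else .006) for p in b+0.0]); 
    print(nm,r,"world c",W.mean(0).round(4),"sides",[round(np.linalg.norm(W[i]-W[i-1]),4) for i in(1,2)],"yaw",[round(np.degrees(np.arctan2(*(W[i]-W[i-1])[[1,0]])),1) for i in(1,2)])
print("scene wedge",rect(mask(s,*G,(285,255,360,310))))
print("scene violet",rect(mask(s,(125,40,120),(165,255,255),(370,165,440,205))))
print("top violet HSV",cv2.cvtColor(t,cv2.COLOR_BGR2HSV)[251,185:196])
m=mask(t,(0,0,200),(180,60,255),(172,220,206,282)); print("top win",rect(m))
c=mask(t,*R,(480,260,510,285)); print("red top",rect(c), "scene",rect(mask(s,*R,(125,328,148,348))))
st=np.hstack([cv2.resize(t[185:270,310:365],None,fx=6,fy=6,interpolation=2),cv2.resize(t[190:280,430:530],None,fx=5,fy=5,interpolation=2)[:510]])[:, :800]
cv2.imwrite("pics/c1.png",st); print(st.shape)
s2=np.hstack([cv2.resize(s[285:415,100:240],None,fx=3,fy=3,interpolation=2),cv2.resize(s[250:320,275:365],None,fx=4,fy=4,interpolation=2)[:390] if 0 else cv2.resize(s[250:347,275:365],None,fx=4,fy=4.02,interpolation=2)[:390]])
cv2.imwrite("pics/c2.png",s2); print(s2.shape)
E
```

```text
rest wedge ((341.6896667480469, 198.27586364746094), (10.770329475402832, 3.713906764984131), 21.801406860351562) world c [ 0.6606 -0.012   0.051 ] sides [np.float64(0.009), np.float64(0.0259)] yaw [np.float64(-22.7), np.float64(-113.0)]
small ((472.1888122558594, 320.97149658203125), (42.535945892333984, 16.20288848876953), 30.699722290039062) world c [ 0.3615 -0.3249  0.006 ] sides [np.float64(0.0396), np.float64(0.1023)] yaw [np.float64(-32.7), np.float64(-121.8)]
scene wedge (((322.6471862792969, 279.784912109375), (64.93864440917969, 22.370168685913086), 34.38034439086914), array([[290, 270],
       [309, 258],
       [355, 290],
       [336, 302]], dtype=int32))
scene violet (((405.9848937988281, 184.5478515625), (45.972721099853516, 9.284883499145508), 17.52556800842285), array([[383, 181],
       [390, 175],
       [429, 188],
       [421, 194]], dtype=int32))
top violet HSV [[107  28 193]
 [106  28 193]
 [106  28 193]
 [107  28 193]
 [108  29 194]
 [107  26 193]
 [106  29 194]
 [106  29 193]
 [106  28 193]
 [106  29 195]
 [106  28 190]]Traceback (most recent call last):
  File "<stdin>", line 17, in <module>
  File "<stdin>", line 7, in rect
    return _nx.concatenate(arrs, 0, dtype=dtype, casting=casting)
           ~~~~~~~~~~~~~~~^^^^^^^^^^^^^^^^^^^^^^^^^^^^^^^^^^^^^^^
ValueError: need at least one array to concatenate
```

```bash
python3 - <<'E'
from h import *
t=cv2.imread("pics/top0.png"); s=cv2.imread("pics/scene0.png")
a=cv2.resize(t[185:270,310:365],None,fx=4,fy=4,interpolation=0); b=cv2.resize(t[195:280,430:530],None,fx=4,fy=4,interpolation=0)
c=cv2.resize(t[200:305,150:235],(int(85*3.238),340),interpolation=0)
st=np.hstack([a,b,c])[:,:800]; cv2.imwrite("pics/c1.png",st[:, :800])
h=cv2.cvtColor(t,cv2.COLOR_BGR2HSV)
print("row226",[tuple(map(int,h[226,u])) for u in range(316,362,1)])
print("col338",[tuple(map(int,h[v,338])) for v in list(range(194,204))+list(range(250,266))])
print("red",[tuple(map(int,h[272,u])) for u in range(490,502)])
w=cv2.inRange(h,(95,15,150),(120,60,255)); w[:, :172]=0;w[:,206:]=0;w[:218]=0;w[284:]=0
cc=max(cv2.findContours(w,0,2)[0],key=cv2.contourArea);print("win",cv2.minAreaRect(cc))
E
```

```text
row226 [(34, 26, 140), (32, 27, 141), (32, 24, 139), (34, 31, 141), (35, 65, 165), (35, 87, 184), (33, 88, 180), (35, 88, 182), (35, 88, 177), (51, 76, 151), (59, 73, 182), (59, 72, 164), (38, 35, 115), (24, 36, 148), (26, 35, 145), (27, 35, 144), (27, 35, 144), (26, 35, 144), (24, 35, 145), (26, 35, 144), (27, 35, 144), (26, 37, 144), (24, 35, 144), (27, 36, 143), (26, 35, 144), (24, 37, 144), (27, 34, 143), (27, 35, 144), (24, 37, 139), (47, 49, 104), (61, 81, 174), (59, 78, 171), (44, 79, 154), (20, 108, 149), (36, 84, 188), (36, 82, 184), (36, 82, 183), (36, 83, 185), (35, 85, 175), (35, 17, 92), (32, 27, 143), (30, 26, 140), (32, 26, 138), (32, 28, 139), (30, 25, 135), (34, 27, 141)]
col338 [(30, 25, 142), (30, 26, 139), (26, 26, 140), (53, 52, 157), (63, 90, 179), (63, 86, 177), (61, 85, 165), (66, 42, 145), (107, 27, 177), (105, 29, 196), (21, 31, 57), (53, 41, 81), (59, 62, 140), (59, 67, 172), (59, 66, 174), (53, 66, 150), (31, 84, 143), (33, 86, 183), (35, 82, 183), (36, 77, 185), (35, 78, 173), (34, 56, 147), (32, 25, 141), (32, 28, 138), (34, 30, 137), (32, 26, 135)]
red [(43, 27, 86), (2, 160, 94), (1, 200, 180), (2, 198, 174), (2, 194, 172), (2, 190, 172), (2, 197, 172), (2, 189, 173), (2, 197, 173), (2, 185, 172), (6, 103, 153), (41, 29, 140)]
win ((187.9606475830078, 251.16287231445312), (46.0212516784668, 14.840728759765625), 77.00537872314453)
```

View pics/c1.png

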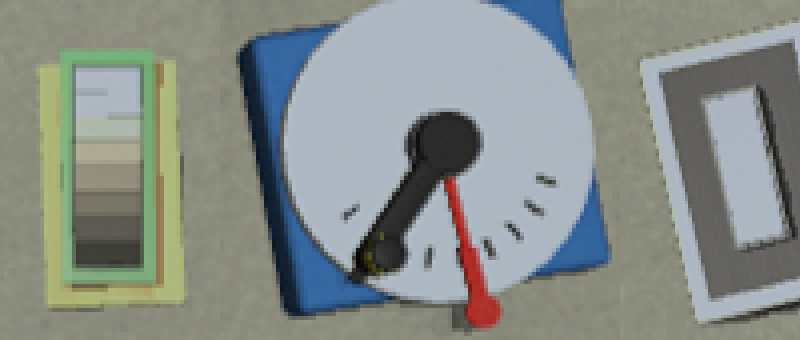

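The crop confirms the choice. On the left is the 140x56-looking wedge on its rest, with its border at crop (62-155, 52-285). In the middle is the dial with hub (447,145), lever post (382,252) and red disc (484,312). On the right is the bright window top at (748,168).

```bash
python3 - <<'E'
from h import *
t=cv2.imread("pics/top0.png"); s=cv2.imread("pics/scene0.png")
def cont(im,lo,hi,box,op=0,all=False):
    x0,y0,x1,y1=box; m=np.zeros(im.shape[:2],np.uint8); m[y0:y1,x0:x1]=cv2.inRange(cv2.cvtColor(im,cv2.COLOR_BGR2HSV)[y0:y1,x0:x1],lo,hi)
    if op: m=cv2.morphologyEx(m,cv2.MORPH_OPEN,cv2.getStructuringElement(cv2.MORPH_ELLIPSE,(op,op)))
    C=cv2.findContours(m,0,2)[0]; return np.vstack(C) if all else max(C,key=cv2.contourArea)
def quad(c):  # 4 corners, hull-approximated
    h=cv2.convexHull(c); e=2
    while len(q:=cv2.approxPolyDP(h,e,True))>4: e+=.5
    return q[:,0].astype(float)
def info(n,W):
    d=[W[(i+1)%4]-W[i] for i in range(4)]; print(n,"c",W.mean(0).round(4),"sides",[round(float(np.linalg.norm(x)),4) for x in d],"yaw mod90",[round(float(np.degrees(np.arctan2(x[1],x[0]))),1) for x in d])
def both(n,lt,ls,z):
    qt,qs=quad(lt),quad(ls); ct,cs=qt.mean(0),qs.mean(0)
    # centre = crossing of diagonals
    def dia(q): 
        L=lambda a,b:np.cross([*a,1],[*b,1]); x=np.cross(L(q[0],q[2]),L(q[1],q[3])); return x[:2]/x[2]
    p,g=tri(("top",*dia(qt)),("scene",*dia(qs))); print(n,"tri",p.round(4),"gap",round(g,4))
    b=cv2.boxPoints(cv2.minAreaRect(lt)); info(n+" top",np.array([onplane("top",*x,z) for x in b])); info(n+" scene",np.array([onplane("scene",*x,z) for x in qs]))
both("wedge",cont(t,(42,40,100),(75,255,255),(320,190,358,262),all=True),cont(s,(45,90,50),(85,255,255),(285,255,360,310),all=True),.051)
both("window",cont(t,(95,15,150),(120,60,255),(172,218,206,284)),cont(s,(125,40,120),(165,255,255),(370,165,440,205)),.093)
ct=cv2.minEnclosingCircle(cont(t,(0,150,110),(8,255,255),(480,255,510,285),7)); cs=cv2.fitEllipse(cont(s,(0,150,90),(8,255,255),(120,325,175,360),5))
print("red",ct,cs,tri(("top",*ct[0]),("scene",*cs[0])),onplane("top",*ct[0],.077))
dt=cont(t,(80,0,140),(130,50,255),(440,190,530,275)); ds=cont(s,(0,0,120),(180,70,255),(110,318,240,412))
et,es=cv2.fitEllipse(cv2.convexHull(dt)),cv2.fitEllipse(cv2.convexHull(ds)); print("dial",et,es)
print(tri(("top",*et[0]),("scene",*es[0])),onplane("top",*et[0],.07))
# yellow band on the post
for n,im,bx in(("top",t,(455,240,490,275)),("scene",s,(160,295,185,325))):
    c=cont(im,(18,110,50),(35,255,255),bx,all=True); print("band",n,cv2.boundingRect(c))
hs=cont(s,(0,0,0),(180,255,45),(160,290,190,375)); print("post scene box",cv2.boundingRect(hs))
# blue edges for control yaw
b=cont(t,(100,120,60),(120,255,255),(430,185,535,280)); print("blue",cv2.minAreaRect(b))
E
```

```text
wedge tri [0.5937 0.001  0.0468] gap 0.0017
wedge top c [0.5941 0.0017 0.051 ] sides [0.0552, 0.1396, 0.0547, 0.1396] yaw mod90 [-90.9, 178.8, 89.1, -1.0]
wedge scene c [ 0.5943 -0.0026  0.051 ] sides [0.0551, 0.138, 0.052, 0.1351] yaw mod90 [88.8, -2.3, -94.4, 179.0]
window tri [0.5331 0.3465 0.0901] gap 0.0008
window top c [0.5361 0.3474 0.093 ] sides [0.0342, 0.1071, 0.034, 0.1071] yaw mod90 [-77.8, -167.0, 102.1, 13.2]
window scene c [0.5357 0.3428 0.093 ] sides [0.0325, 0.1043, 0.0331, 0.101] yaw mod90 [98.4, 11.2, -87.3, -169.0]
red ((495.5, 272.0), 4.031229019165039) ((138.36488342285156, 339.07794189453125), (8.169642448425293, 24.236026763916016), 116.900634765625) (array([ 0.47841987, -0.36629844,  0.06977998]), np.float64(0.005621648008364511)) [ 0.47661397 -0.36668004  0.077     ]
dial ((484.2236328125, 231.33944702148438), (76.20526885986328, 78.2261734008789), 129.36085510253906) ((172.9273223876953, 354.5396728515625), (95.7255859375, 137.68258666992188), 74.85503387451172)
(array([ 0.57004857, -0.34511488,  0.08379111]), np.float64(0.006226794983101593)) [ 0.57322193 -0.34619217  0.07      ]
band top (466, 253, 5, 10)
band scene (165, 304, 13, 8)
post scene box (164, 309, 22, 61)
blue ((453.9230651855469, 237.11538696289062), (70.40569305419922, 22.945587158203125), 78.69007110595703)
```

Measured values:

| Item | Position | Check |
|---|---|---|
| Wedge | about (0.594, 0.001), top near 0.05, yaw -1° | 0.140 x 0.055, so it is the right size. The decoy is about 0.10 x 0.04. |
| Window | about (0.5355, 0.346), yaw 13° | triangulated z 0.090 |

Now moving towards the wedge.

arm_command(
  series=[0,0,0,0.32,0.28,0,1,0,0,0,0.64,0.56,0,1,0,0,0,0.95,0.85,0,1],
)

```text
t: 0.48
eef_pos: [0.2536, 0.54, 0.248]
ee_rot: [3.141, -0.0, -0.278]
force: [-0.9, -0.4, -0.4]
width: 0.0875
gripper_force: 0.0
```

arm_command(
  series=[0,0,0,0.32,0.28,0,1,0,0,0,0.64,0.56,0,1,0,0,0,0.95,0.85,0,1],
)

```text
t: 0.85
eef_pos: [0.3217, 0.4321, 0.2483]
ee_rot: [3.141, 0.0, -0.278]
force: [0.9, 0.7, -0.2]
width: 0.0876
gripper_force: 0.0
```

arm_command(
  series=[0,0,0,0.32,0.28,0,1,0,0,0,0.64,0.56,0,1,0,0,0,0.95,0.85,0,1],
)

```text
t: 1.23
eef_pos: [0.3897, 0.3243, 0.2484]
ee_rot: [3.141, 0.0, -0.278]
force: [0.9, -0.2, -0.8]
width: 0.0876
gripper_force: 0.0
```

arm_command(
  series=[0,0,0,0.32,0.28,0,1,0,0,0,0.64,0.56,0,1,0,0,0,0.95,0.85,0,1],
)

```text
t: 1.6
eef_pos: [0.4577, 0.2166, 0.2484]
ee_rot: [3.141, 0.0, -0.278]
force: [0.4, 0.5, 0.6]
width: 0.0876
gripper_force: 0.0
```

arm_command(
  series=[0,0,0,0.32,0.28,0,1,0,0,0,0.64,0.56,0,1,0,0,0,0.95,0.85,0,1,0,0,0,0.95,0.85,0,1],
)

```text
t: 2.1
eef_pos: [0.526, 0.1079, 0.2479]
ee_rot: [3.141, 0.001, -0.281]
force: [-0.3, -0.2, -0.4]
width: 0.0874
gripper_force: 0.0
```

arm_command(
  series=[0,0,-0.08,0.48,0.43,0.3,1,0,0,-0.165,0.96,0.86,0.6,1,0,0,-0.165,0.96,0.86,0.9,1,0,0,-0.165,0.96,0.86,0.9,1,0,0,-0.165,0.96,0.86,0.9,1],
)

```text
t: 2.72
eef_pos: [0.5943, 0.0018, 0.1595]
ee_rot: [3.141, -0.001, -0.018]
force: [-0.7, 0.8, 1.5]
width: 0.0876
gripper_force: 0.0
```

arm_command(
  series=[0,0,0,0,0,0.4,1,0,0,0,0,0,0.75,1,0,0,0,0,0,0.9,1,0,0,0,0,0,1.0,1,0,0,0,0,0,1.0,1],
)

```text
t: 3.35
eef_pos: [0.5945, 0.0015, 0.0592]
ee_rot: [-3.141, -0.001, -0.018]
force: [-0.4, -0.3, 1.4]
width: 0.0876
gripper_force: 0.0
```

```bash
python3 - <<'E'
from h import *
a=arm.grab_frame("scene")[215:345,240:420]; b=arm.grab_frame("top")[160:290,270:410]
cv2.imwrite("pics/g1.png",np.hstack([cv2.resize(a,None,fx=2.4,fy=2.4,interpolation=2),cv2.resize(b,None,fx=2.4,fy=2.4,interpolation=2)])); print(arm.get_state()["eef_pos"])
E
```

```text
[0.59487597 0.00137945 0.05972808]
```

View pics/g1.png

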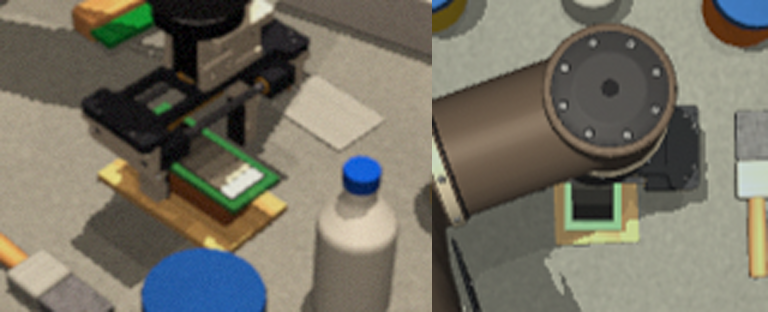

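The view shows the fingers straddling the wedge's long edges (crop 150,175 and 235,120), clear of the face. I'll lower 5 mm, close and lift.

arm_command(
  series=[0,0,0,0,0,0.05,1,0,0,0,0,0,0.05,0.7,0,0,0,0,0,0.05,0.55,0,0,0,0,0,0.05,0.4,0,0,0,0,0,0.05,0.4,0,0,0,0,0,0.05,0.4,0,0,0,0,0,0.05,0.4,0,0,0,0,0,0.05,0.4],
  force=15,
)

```text
t: 4.45
eef_pos: [0.5942, 0.0011, 0.0536]
ee_rot: [-3.142, -0.0, -0.019]
force: [0.2, 0.1, 0.6]
width: 0.056
gripper_force: 15.0
```

arm_command(
  series=[0,0,0,0,0,-0.1,0.4,0,0,0,0,0,-0.3,0.4,0,0,0,0,0,-0.6,0.4,0,0,0,0,0,-0.9,0.4,0,0,0,0,0,-1.0,0.4],
)

```text
t: 5.08
eef_pos: [0.595, 0.0013, 0.156]
ee_rot: [-3.141, -0.003, -0.018]
force: [-0.2, 0.1, -2.0]
width: 0.0557
gripper_force: 15.0
```

arm_command(
  series=[0,0,0,-0.03,-0.15,0,0.4,0,0,0,-0.08,-0.45,0,0.4,0,0,0,-0.16,-0.86,0,0.4],
)

```text
t: 5.45
eef_pos: [0.5786, 0.0881, 0.1521]
ee_rot: [3.141, 0.002, -0.02]
force: [0.4, 0.9, -1.2]
width: 0.0554
gripper_force: 15.0
```

arm_command(
  series=[0,0,0,-0.05,-0.28,0,0.4,0,0,0,-0.11,-0.57,0,0.4,0,0,0,-0.16,-0.86,0,0.4],
)

```text
t: 5.82
eef_pos: [0.5639, 0.175, 0.1521]
ee_rot: [3.141, 0.002, -0.018]
force: [0.9, 0.2, -1.3]
width: 0.056
gripper_force: 15.0
```

arm_command(
  series=[0,0,0,-0.05,-0.28,0,0.4,0,0,0,-0.11,-0.57,0,0.4,0,0,0,-0.16,-0.86,0,0.4],
)

```text
t: 6.2
eef_pos: [0.5495, 0.2611, 0.152]
ee_rot: [3.14, 0.002, -0.018]
force: [0.7, -0.5, -2.0]
width: 0.0559
gripper_force: 15.0
```

arm_command(
  series=[0,0,-0.05,-0.05,-0.28,0,0.4,0,0,-0.1,-0.11,-0.57,0,0.4,0,0,-0.15,-0.15,-0.8,0,0.4,0,0,-0.157,-0.17,-0.86,0,0.4,0,0,-0.157,-0.17,-0.86,0,0.4,0,0,-0.157,-0.17,-0.86,0,0.4],
)

```text
t: 6.95
eef_pos: [0.5353, 0.3455, 0.1531]
ee_rot: [3.141, 0.001, 0.227]
force: [-0.5, -0.3, -0.4]
width: 0.0558
gripper_force: 15.0
```

```bash
python3 - <<'E'
from h import *
s=arm.grab_frame("scene");t=arm.grab_frame("top")
a=s[110:250,330:480]; b=t[180:310,130:260]
cv2.imwrite("pics/g2.png",np.hstack([cv2.resize(a,(400,373),interpolation=2),cv2.resize(b,(373,373),interpolation=2)])); st=arm.get_state();print(st["eef_pos"],st["ee_rot"],st["width"])
E
```

```text
[0.53555872 0.34552424 0.15350408] [3.14148580e+00 2.34134053e-04 2.26710967e-01] 0.05605982530482722
```

View pics/g2.png

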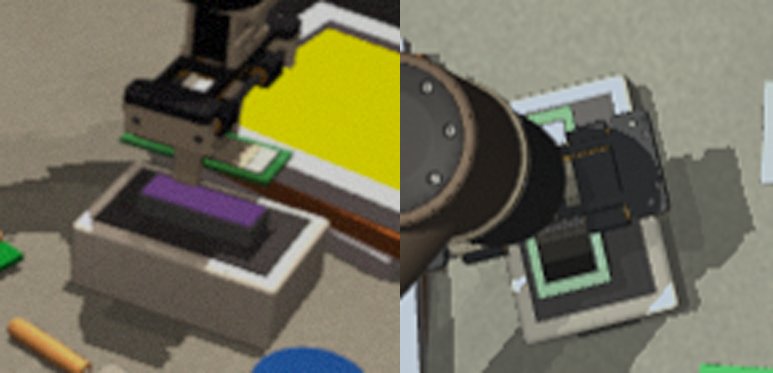

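The wedge is held level above the window, in scene crop at (205,155) over violet (205,200), and aligned with the lamp. Lowering it now.

arm_command(
  series=[0,0,0,0,0,0.12,0.4,0,0,0,0,0,0.26,0.4,0,0,0,0,0,0.38,0.4,0,0,0,0,0,0.44,0.4,0,0,0,0,0,0.46,0.4,0,0,0,0,0,0.47,0.4,0,0,0,0,0,0.48,0.4,0,0,0,0,0,0.48,0.4],
)

```text
t: 8.05
eef_pos: [0.5356, 0.3464, 0.1058]
ee_rot: [-3.141, -0.0, 0.228]
force: [-0.6, -0.1, -1.7]
width: 0.0554
gripper_force: 15.0
```

arm_command(
  series=[0,0,0,0,0,0.01,0.4,0,0,0,0,0,0.01,0.4,0,0,0,0,0,0.02,0.4,0,0,0,0,0,0.02,0.4],
)

```text
t: 8.55
eef_pos: [0.5355, 0.3462, 0.1035]
ee_rot: [3.142, 0.0, 0.228]
force: [-0.5, 0.7, -1.3]
width: 0.0558
gripper_force: 15.0
```

arm_command(
  series=[0,0,0,0,0,0.01,0.4,0,0,0,0,0,0.01,0.4,0,0,0,0,0,0.01,0.4],
)

```text
t: 8.93
eef_pos: [0.5355, 0.3463, 0.1026]
ee_rot: [3.142, 0.0, 0.228]
force: [0.3, 0.1, -1.2]
width: 0.0555
gripper_force: 15.0
```

arm_command(
  series=[0,0,0,0,0,0.01,0.4,0,0,0,0,0,0.01,0.4,0,0,0,0,0,0.01,0.4],
)

```text
t: 9.3
eef_pos: [0.5356, 0.3463, 0.1017]
ee_rot: [-3.142, -0.0, 0.228]
force: [0.3, 0.4, 0.3]
width: 0.0556
gripper_force: 15.0
```

arm_command(
  series=[0,0,0,0,0,0.005,0.4,0,0,0,0,0,0.005,0.4,0,0,0,0,0,0.005,0.4],
)

```text
t: 9.68
eef_pos: [0.5356, 0.3463, 0.1016]
ee_rot: [-3.141, -0.0, 0.228]
force: [-2.9, -0.2, 5.5]
width: 0.0557
gripper_force: 15.0
```

It has made contact at about 5 N. I'll release gently and lift straight up.

arm_command(
  series=[0,0,0,0,0,0,0.68,0,0,0,0,0,0,0.75,0,0,0,0,0,0,0.85,0,0,0,0,0,0,1,0,0,0,0,0,0,1,0,0,0,0,0,0,1],
)

```text
t: 10.42
eef_pos: [0.5355, 0.3462, 0.101]
ee_rot: [3.142, -0.0, 0.228]
force: [-0.2, 0.4, 0.5]
width: 0.0872
gripper_force: 0.0
```

arm_command(
  series=[0,0,0,0,0,-0.1,1,0,0,0,0,0,-0.3,1,0,0,0,0,0,-0.6,1,0,0,0,0,0,-1.0,1,0,0,0,0,0,-1.0,1],
)

```text
t: 11.05
eef_pos: [0.5371, 0.3476, 0.2058]
ee_rot: [-3.138, -0.007, 0.229]
force: [0.1, 0.1, -0.5]
width: 0.0874
gripper_force: 0.0
```

arm_command(
  series=[0,0,0.06,-0.13,0.45,0,1,0,0,0.12,-0.26,0.9,0,1],
)

```text
t: 11.3
eef_pos: [0.5301, 0.2518, 0.2009]
ee_rot: [3.141, 0.0, 0.037]
force: [1.2, -0.6, 0.0]
width: 0.0874
gripper_force: 0.0
```

arm_command(
  series=[0,0,0,-0.06,0.46,0,1,0,0,0,-0.11,0.92,0,1],
)

```text
t: 11.55
eef_pos: [0.5227, 0.1589, 0.2012]
ee_rot: [-3.142, -0.0, 0.04]
force: [1.2, -0.7, -0.3]
width: 0.0877
gripper_force: 0.0
```

arm_command(
  series=[0,0,0,-0.06,0.46,0,1,0,0,0,-0.11,0.92,0,1],
)

```text
t: 11.8
eef_pos: [0.5153, 0.0665, 0.2013]
ee_rot: [-3.141, -0.0, 0.04]
force: [0.1, 0.0, 0.2]
width: 0.0876
gripper_force: 0.0
```

```bash
cat > m.py <<'E'
from h import *
def hsv(im,lo,hi,box,op=0):
    x0,y0,x1,y1=box; m=np.zeros(im.shape[:2],np.uint8); m[y0:y1,x0:x1]=cv2.inRange(cv2.cvtColor(im,cv2.COLOR_BGR2HSV)[y0:y1,x0:x1],lo,hi)
    if op: m=cv2.morphologyEx(m,cv2.MORPH_OPEN,cv2.getStructuringElement(cv2.MORPH_ELLIPSE,(op,op)))
    return m
E
python3 - <<'E'
from m import *
s=arm.grab_frame("scene");t=arm.grab_frame("top"); cv2.imwrite("pics/s3.png",s);cv2.imwrite("pics/t3.png",t)
a=cv2.resize(s[150:240,340:470],(433,300),interpolation=2); b=cv2.resize(t[200:305,145:235],(257,300),interpolation=2)
c=cv2.resize(t[195:285,430:530],(333,300),interpolation=0); d=cv2.resize(s[285:415,100:240],(323,300),interpolation=0)
cv2.imwrite("pics/g3.png",np.vstack([np.hstack([a,b,np.zeros((300,10,3),np.uint8)]),np.hstack([c,d,np.zeros((300,44,3),np.uint8)])]))
G=hsv(t,(42,30,80),(80,255,255),(150,205,232,300)); c=np.vstack(cv2.findContours(G,0,2)[0]); b=cv2.boxPoints(cv2.minAreaRect(c)); W=np.array([onplane("top",*p,.099) for p in b])
print("wedge",W.mean(0),[np.linalg.norm(W[i]-W[i-1]) for i in(1,2)],[np.degrees(np.arctan2(*(W[i]-W[i-1])[[1,0]])) for i in(1,2)])
L=hsv(t,(95,0,140),(130,40,255),(150,205,232,300)); print("st",arm.get_state()["eef_pos"])
# dark lever parts in top
D=hsv(t,(0,0,0),(180,255,70),(462,220,500,272)); n,l,st,ce=cv2.connectedComponentsWithStats(D); print("dark",[(st[i].tolist(),ce[i].round(1).tolist()) for i in range(1,n) if st[i][4]>15])
E=cv2.morphologyEx(D,cv2.MORPH_OPEN,cv2.getStructuringElement(cv2.MORPH_ELLIPSE,(8,8))); n,l,st,ce=cv2.connectedComponentsWithStats(E); print("discs",[(st[i].tolist(),ce[i].round(1).tolist()) for i in range(1,n)])
for i in(0,1):
  pass
# control edges
B=hsv(t,(100,120,60),(120,255,255),(430,185,535,280)); c=cv2.convexHull(np.vstack(cv2.findContours(B,0,2)[0])); print("blue",cv2.minAreaRect(c),cv2.approxPolyDP(c,3,True)[:,0].tolist())
E
```

```text
wedge [0.51768252 0.33164442 0.099     ] [np.float64(0.08784565942952634), np.float64(0.19362905953322151)] [np.float64(-58.96901908719155), np.float64(-148.96191410732828)]
st [0.5146856  0.06468827 0.20125867]
dark [([462, 223, 33, 43, 464], [478.7, 241.5])]
discs [([479, 224, 16, 17, 216], [485.7, 231.3])]
blue ((481.51348876953125, 232.58111572265625), (70.03396606445312, 80.06230926513672), 80.53767395019531) [[526, 259], [451, 273], [437, 206], [513, 193]]
```

View pics/g3.png

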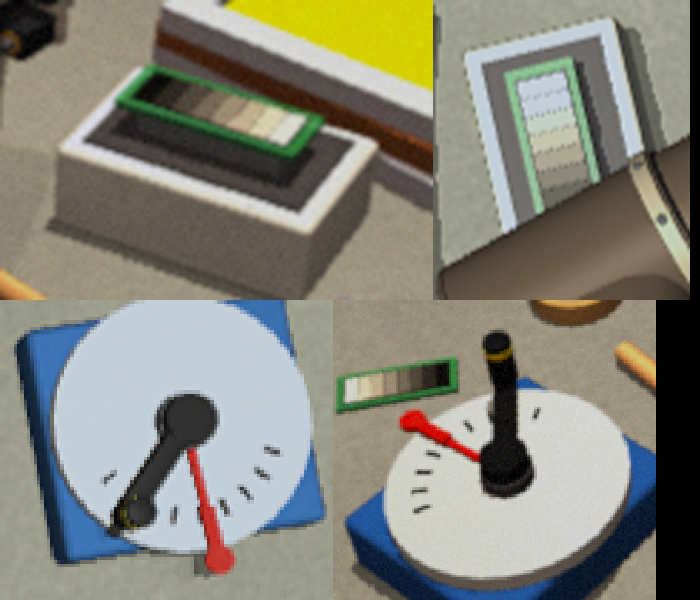

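The wedge lies flat and covers the window (g3 top left, 220,110). In the lower crops the post top is at top px (471,258) / scene px (171,303).

```bash
python3 - <<'E'
from m import *
t=cv2.imread("pics/t3.png")
piv=onplane("top",484.2,231.3,.07); print("piv",piv,"hub@.1",onplane("top",487,231.5,.1))
print(tri(("top",471.4,258.3),("scene",171.2,303)),onplane("top",471.4,258.3,.138),onplane("scene",171.2,303,.138),"nose",onplane("top",464,264,.09))
P=onplane("top",471.4,258.3,.138); d=(P-piv)[:2]; print("lever dir",np.degrees(np.arctan2(d[1],d[0]))%360,np.hypot(*d))
# red line direction: fit through red pixels in top at z .075
y,x=np.nonzero(hsv(t,(0,130,90),(8,255,255),(480,235,510,285))); W=np.array([onplane("top",a,b,.076)[:2] for a,b in zip(x,y)])
v=cv2.fitLine(W.astype(np.float32),2,0,.001,.001).ravel(); print("red line",np.degrees(np.arctan2(v[1],v[0]))%180+180, "pivot offset from line",(piv[:2]-v[2:])@np.array([-v[1],v[0]]))
s=arm.get_state();p=s["eef_pos"];yaw=s["ee_rot"][2];print(p,yaw)
for r in(149,):
  pass
E
```

```text
piv [ 0.57331646 -0.34614022  0.07      ] hub@.1 [ 0.56960977 -0.34452726  0.1       ]
(array([ 0.50602416, -0.29823217,  0.13223658]), np.float64(0.0005973978306189793)) [ 0.50583988 -0.29655811  0.138     ] [ 0.51133938 -0.30123099  0.138     ] nose [ 0.4958417 -0.2907134  0.09     ]
lever dir 143.6913758776888 0.08373454712040922
red line 192.38596 pivot offset from line -0.001494456302283679
[0.5146856  0.06468827 0.20125867] 0.03650136413898575
```

arm_command(
  series=[0,0,0,-0.03,0.45,0,1,0,0,0,-0.058,0.9,0,1],
)

```text
t: 12.15
eef_pos: [0.5135, -0.0228, 0.2012]
ee_rot: [-3.141, -0.0, 0.041]
force: [1.5, 0.1, -0.7]
width: 0.0877
gripper_force: 0.0
```

arm_command(
  series=[0,0,0,-0.03,0.45,0,1,0,0,0,-0.058,0.9,0,1],
)

```text
t: 12.4
eef_pos: [0.5113, -0.1133, 0.2013]
ee_rot: [-3.141, -0.001, 0.04]
force: [0.9, -0.2, 0.5]
width: 0.0874
gripper_force: 0.0
```

arm_command(
  series=[0,0,0,-0.03,0.45,0,1,0,0,0,-0.058,0.9,0,1],
)

```text
t: 12.65
eef_pos: [0.5091, -0.2036, 0.2012]
ee_rot: [3.142, -0.0, 0.04]
force: [1.2, 0.5, -0.4]
width: 0.088
gripper_force: 0.0
```

arm_command(
  series=[0,0,0.1,-0.02,0.25,0,1,0,0,0.2,-0.03,0.5,0,1,0,0,0.3,-0.05,0.75,0,1,0,0,0.4,-0.058,0.91,0,1,0,0,0.423,-0.058,0.91,0,1,0,0,0.423,-0.058,0.91,0,1,0,0,0.423,-0.058,0.91,0,1],
)

```text
t: 13.52
eef_pos: [0.507, -0.293, 0.2012]
ee_rot: [-3.141, -0.0, -0.622]
force: [0.1, 1.5, -0.4]
width: 0.0877
gripper_force: 0.0
```

arm_command(
  series=[0,0,0,0.015,0.03,0.2,1,0,0,0,0.015,0.03,0.45,1,0,0,0,0.015,0.03,0.65,1,0,0,0,0.015,0.03,0.77,1,0,0,0,0.015,0.03,0.77,1],
)

```text
t: 14.15
eef_pos: [0.5061, -0.2966, 0.1235]
ee_rot: [3.141, 0.001, -0.624]
force: [-0.4, -0.4, 0.9]
width: 0.0879
gripper_force: 0.0
```

```bash
python3 - <<'E'
from m import *
s=arm.grab_frame("scene");t=arm.grab_frame("top")
cv2.imwrite("pics/g4.png",np.hstack([cv2.resize(s[255:415,90:250],(390,390),interpolation=2),cv2.resize(t[185:295,420:530],(390,390),interpolation=2)])); print(arm.get_state()["eef_pos"])
E
```

```text
[ 0.50684163 -0.29699061  0.12478328]
```

View pics/g4.png

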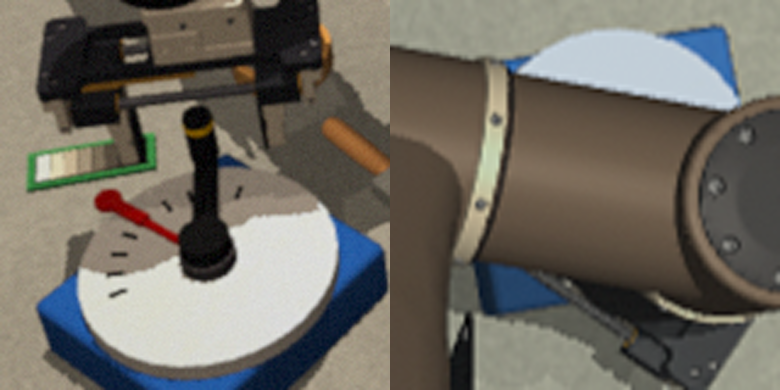

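The post (scene crop 200,140) stands midway between the open fingers (125,150 and 275,110). Closing lightly.

arm_command(
  series=[0,0,0,0,0,0,0.6,0,0,0,0,0,0,0.4,0,0,0,0,0,0,0.1,0,0,0,0,0,0,0.1,0,0,0,0,0,0,0.1,0,0,0,0,0,0,0.1,0,0,0,0,0,0,0.1,0,0,0,0,0,0,0.1],
  force=8,
)

```text
t: 15.25
eef_pos: [0.5062, -0.297, 0.124]
ee_rot: [3.141, 0.0, -0.625]
force: [-1.0, -0.9, 0.8]
width: 0.0221
gripper_force: 8.0
```

arm_command(
  series=[0,0,-0.044,0.002,0.057,0,0.1,0,0,-0.089,0.008,0.114,0,0.1,0,0,-0.133,0.018,0.17,0,0.1,0,0,-0.178,0.032,0.226,0,0.1,0,0,-0.222,0.049,0.28,0,0.1,0,0,-0.267,0.071,0.334,0,0.1,0,0,-0.267,0.071,0.334,0,0.1],
)

```text
t: 16.12
eef_pos: [0.492, -0.3286, 0.124]
ee_rot: [3.141, 0.001, -0.207]
force: [-2.5, -0.8, 2.4]
width: 0.0216
gripper_force: 8.0
```

arm_command(
  series=[0,0,-0.044,0.002,0.057,0,0.1,0,0,-0.089,0.008,0.114,0,0.1,0,0,-0.133,0.018,0.17,0,0.1,0,0,-0.178,0.032,0.226,0,0.1,0,0,-0.222,0.049,0.28,0,0.1,0,0,-0.267,0.071,0.334,0,0.1,0,0,-0.267,0.071,0.334,0,0.1,0,0,-0.267,0.071,0.334,0,0.1],
)

```text
t: 17.12
eef_pos: [0.4918, -0.3625, 0.124]
ee_rot: [-3.141, 0.002, 0.211]
force: [-4.3, -2.3, 1.3]
width: 0.0219
gripper_force: 8.0
```

```bash
python3 - <<'E'
from m import *
s=arm.get_state(); p=s["eef_pos"]; print(p,s["ee_rot"],s["force"],np.degrees(np.arctan2(p[1]+.3455,p[0]-.573))%360,np.hypot(p[1]+.3455,p[0]-.573))
E
```

```text
[ 0.49177073 -0.36246476  0.12401003] [-3.14135033e+00  1.64358233e-03  2.10683131e-01] [-4.27877377 -2.30273606  1.27567971] 191.79667323537623 0.08298190914730545
```

arm_command(
  series=[0,0,0,0,0,0,0.4,0,0,0,0,0,0,0.7,0,0,0,0,0,0,1,0,0,0,0,0,0,1,0,0,0,0,0,0,1],
)

```text
t: 17.75
eef_pos: [0.4928, -0.3623, 0.1241]
ee_rot: [3.142, -0.0, 0.214]
force: [0.4, -0.2, -0.6]
width: 0.0663
gripper_force: 0.0
```

arm_command(
  series=[0,0,0,0,0,-0.2,1,0,0,0,0,0,-0.5,1,0,0,0,0,0,-0.9,1],
)

```text
t: 18.12
eef_pos: [0.4921, -0.3621, 0.2141]
ee_rot: [-3.14, 0.002, 0.214]
force: [0.6, -0.2, -0.1]
width: 0.0871
gripper_force: 0.0
```

arm_command(
  series=[0,0,0,0.1,-0.5,0,1,0,0,0,0.2,-1,0,1],
)

```text
t: 18.38
eef_pos: [0.4909, -0.2596, 0.2144]
ee_rot: [3.141, -0.001, 0.212]
force: [0.8, 1.0, 0.2]
width: 0.0875
gripper_force: 0.0
```

arm_command(
  series=[0,0,0,0.1,-0.5,0,1,0,0,0,0.2,-1,0,1],
)

```text
t: 18.62
eef_pos: [0.4892, -0.1569, 0.2143]
ee_rot: [3.141, -0.001, 0.213]
force: [-0.4, 0.5, 0.0]
width: 0.0877
gripper_force: 0.0
```

arm_command(
  series=[0,0,0,0.1,-0.5,0,1,0,0,0,0.2,-1,0,1,0,0,0,0.2,-1,0,1],
)

```text
t: 19.0
eef_pos: [0.4878, -0.0537, 0.2145]
ee_rot: [-3.141, -0.001, 0.218]
force: [-0.4, -0.6, 0.1]
width: 0.0879
gripper_force: 0.0
```

```bash
python3 - <<'E'
from m import *
s=arm.grab_frame("scene");t=arm.grab_frame("top"); cv2.imwrite("pics/s5.png",s);cv2.imwrite("pics/t5.png",t)
a=cv2.resize(t[190:290,430:530],(400,400),interpolation=0); d=cv2.resize(s[285:415,105:235],(400,400),interpolation=0)
cv2.imwrite("pics/g5.png",np.hstack([a,d])); print(arm.get_state()["eef_pos"])
c=hsv(t,(0,130,90),(8,255,255),(480,235,510,285)); y,x=np.nonzero(c); print("red px",len(x),x.min(),x.max(),y.min(),y.max())
G=hsv(t,(42,40,100),(80,255,255),(170,205,215,295)); C=np.vstack(cv2.findContours(G,0,2)[0]); b=cv2.boxPoints(cv2.minAreaRect(C)); W=np.array([onplane("top",*p,.099) for p in b])
print("wedge",W.mean(0),[np.linalg.norm(W[i]-W[i-1]) for i in(1,2)],[np.degrees(np.arctan2(*(W[i]-W[i-1])[[1,0]])) for i in(1,2)])
E
```

```text
[ 0.48768929 -0.05596465  0.21422876]
red px 46 491 499 269 276
wedge [0.53501267 0.34591095 0.099     ] [np.float64(0.05684781586900414), np.float64(0.1411098240561198)] [np.float64(-77.5126519480535), np.float64(-166.76401340922774)]
```

View pics/g5.png

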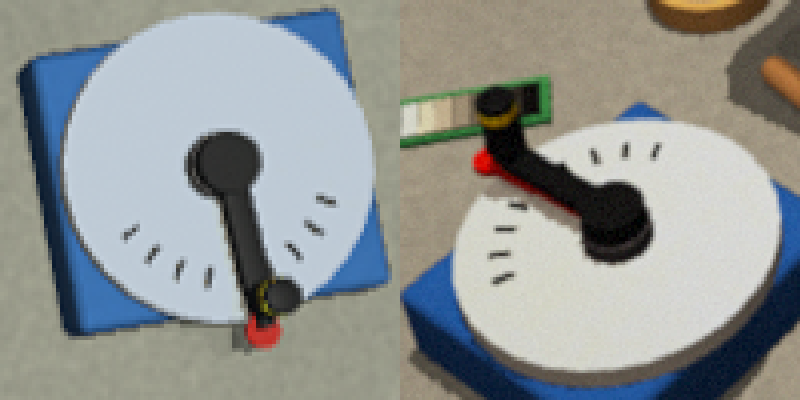

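The lever covers the pointer, with the red disc (264,332) just past its nose. I'll check the angle numerically.

```bash
python3 - <<'E'
from m import *
t=cv2.imread("pics/t5.png"); s=cv2.imread("pics/s5.png"); t0=cv2.imread("pics/t3.png"); s0=cv2.imread("pics/s3.png")
def post(n,im,box,fall):  # dark post-top disc centre
    return fall
for n,uv in(("top",(501,264)),("scene",(136.2,317.8))): print(n,"post",onplane(n,*uv,.138).round(4))
P,g=tri(("top",501,264),("scene",136.2,317.8)); print("tri",P.round(4),g)
piv=np.array([.573,-.3455])
P=onplane("top",501,264,.138)[:2]; d=P-piv; print("post dir",np.degrees(np.arctan2(d[1],d[0]))%360,np.hypot(*d))
# lever arm mid-line in top, rows between hub and post, at arm top z .094
D=hsv(t,(0,0,0),(180,255,75),(478,220,505,275)); L=[]
for v in range(242,257):
    u=np.nonzero(D[v])[0]; L.append([u.min(),u.max(),v]); 
L=np.array(L,float); print(L[:,:2].astype(int).tolist())
for side,z in((1,.094),(0,.082)):
    W=np.array([onplane("top",r[side]+(.5 if side else -.5),r[2],z)[:2] for r in L],np.float32); v=cv2.fitLine(W,2,0,.001,.001).ravel()
    print("edge",side,np.degrees(np.arctan2(v[1],v[0]))%180+180,"pivot dist from edge",(piv-v[2:])@np.array([-v[1],v[0]])*np.sign(v[0]))
# predicted images of lever parts for candidate angles
for a in(188,190,192,194,196):
    e=np.array([np.cos(np.radians(a)),np.sin(np.radians(a))]); q=piv+.082*e; n_=piv+.098*e
    print(a,"post top",proj("top",[*q,.138]).round(1),proj("scene",[*q,.138]).round(1),"nose",proj("top",[*n_,.094]).round(1),"disc",proj("top",[*(piv+.1*e),.077]).round(1))
E
```

```text
top post [ 0.492  -0.3624  0.138 ]
scene post [ 0.498  -0.3647  0.138 ]
tri [ 0.4926 -0.3633  0.133 ] 0.0014350672291009745
post dir 191.80240238017205 0.0827892989916635
[[486, 492], [486, 493], [486, 493], [486, 493], [487, 493], [487, 494], [487, 494], [487, 494], [487, 494], [488, 502], [488, 503], [488, 504], [488, 495], [489, 496], [489, 496]]
edge 1 216.80704 pivot dist from edge -0.00997130670894621
edge 0 190.15198 pivot dist from edge -0.005860130505519402
188 post top [498.5 264.1] [138.1 313.7] nose [494.3 272. ] disc [492.4 273.2]
190 post top [499.8 263.9] [136.9 314.7] nose [495.8 271.8] disc [493.9 272.9]
192 post top [501.  263.6] [135.6 315.6] nose [497.2 271.5] disc [495.4 272.6]
194 post top [502.3 263.3] [134.5 316.7] nose [498.6 271.1] disc [496.8 272.3]
196 post top [503.5 263. ] [133.3 317.7] nose [500.1 270.7] disc [498.2 271.8]
```

The lever measures about 192.0° and the pointer about 192.1°, and the wedge is within 1 mm of the window centre. Handing in.

```bash
python3 -c "
from station import arm
print(arm.job_done())"
```

```text
the job is handed in; nothing more can be done
None
```

I laid the wedge face up on the lit window, within about 1 mm of its centre and lengthwise. I then turned the lever to within about 1° of the red pointer, left it there, and handed the job in at about 19 s.

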